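# Unload the crimped nut from the arbor press with tongs

## Robot

A 7-joint arm with a two-finger parallel gripper is mounted at the origin on the work surface; the furniture and walls round the work are solid. World frame = base frame: x ahead of the robot, y to its left, z up, the work surface at z = 0. Lengths are in m, angles in rad, forces in N, time in s.
With the tool pointing down it reaches from about 0.425 to 1.025 m from the base axis. Payload 9.4 kg.
Tool frame: the origin (TCP) lies on the mounting face of the last link; the fingertips stand 173 mm ahead of it and the grasp point (between the pads) lies 155 mm ahead of it; z points along the fingers, y is the line along which they close (so a half turn about z gives the same grasp; the last joint's range is limited). The gripper opens to 85 mm and grips with 20 to 120 N. Pads are 22 mm wide; open, the fingers measure 114 mm over their backs; the gripper's body (76 mm by 85 mm) begins 54 mm behind the grasp point. The pads swing forward as they close: fully open they stand 13 mm farther back than shut.
Start: joints at [1.175, 0.599, -0.003, 1.599, 0.002, 0.943, -0.08], TCP at [0.227, -0.688, 0.405] pointing down, gripper open.
Joint ranges: [-2.57, 2.57], [-0.35, 1.97], [-1.29, 1.29], [0.11, 2.56], [-1.05, 4.19], [0.11, 1.86], [-2.63, 2.63]. Speed limits (rad/s): [2.22, 2.22, 3.01, 3.01, 3.14, 3.14, 3.14].

## Interface

Orientations are given as a unit quaternion [x, y, z, w].
In Python, from cell import * gives the robot as it stands.
- The arm moves only by the shell command python3 -m pendant 'ROWS' [FORCE]. ROWS is a JSON object whose one key "series" holds a list of rows, each an object with "hand": the opening, from 0 (shut) to 1 (fully open); "offset": the shift along the world's x, y, z in mm, a list of three; "roll": the turn about the world's z in rad. In form: {"series": [{"hand": hand, "offset": [tx, ty, tz], "roll": roll}, ...]}. A call has 1 to 10 rows; each row is the pose to reach, as a shift and turn from the pose commanded when the call began; what a row does not reach only later rows make up. A row lasts 1/12 s, in which the tool goes at most 41.7 mm and 7.16 degrees, less where a joint would pass 70% of its speed; a pose out of reach is approached as far as the arm can. A call with a gripper value outside its range is refused whole. The fingers move at their own pace and stop on an object; FORCE is the grip in N (left out, the last holds). Time passes only in rows, so rows that repeat a pose let the fingers close. It gives the time, the measured TCP pose, the force, the opening and the grip force at its end, in the units of the state.
- sense(): the state, without advancing time (a new reading comes with each control period).
- grab_frame(name): name is "scene" or "side" or "wrist"; returns (picture, depth): 384x512x3 uint8, red, green, blue; 384x512 float32, m along the optical axis (not along the pixel's ray), 0 where there is no reading.
- get_calibration(name): a dict with "camera_matrix" (3x3 intrinsics, pixels), "position" and "orientation" of the camera in the world; the wrist camera has in their place "tool_from_camera" (4x4, takes a point from camera to tool coordinates, whose origin is the TCP and whose axes are the flange's). Camera axes: x right, y up, looking along -z (the intrinsics and any distortion apply to the point x, -y, -z); pixel columns grow to the right and rows downward; lengths in m; the calibration is good to about 2 mm. A picture is of the moment at which its call begins: read the wrist's pose just before it. get_calibration takes no time and is no camera call.
- job_done(): hands the job in; it is judged then, once.
The state is a dict: "time": time; "joint_positions": joint angles; "qvel": joint speeds; "effort": joint torques, N m; "eef_pos": TCP position; "eef_rot": TCP orientation; "ft_force": force on the tool from outside, world axes, zero at the start; "torque": the same for the moment, N m; "grip_width": finger opening in m; "grip_force": force on a finger pad.
Only numpy, scipy, OpenCV 4.12 (cv2) and the standard library are available. Lean on these libraries where they do the work, as an engineer would, in place of code of your own. Each camera call takes 0.05 s, during which the arm holds its last target. There are 200 camera calls.

## Task

The arbor press has just crimped the dark M16 nut, and hands stay out of the press: take the red-handled spring tongs by their grips, reach in under the raised punch and its yellow guard, close the jaws on the sides of the nut and draw it out through the front of the press. Finish while still holding: tongs squeezed, nut gripped in the jaws, everything at rest, the nut at least 15 cm above the table and clear of the press (12 cm or more from the punch). The gripper itself must not touch the nut or the press or reach in under the guard, and the loose parts lying about must stay where they are.

Things in the scene. Friction and masses are not known exactly. Their poses are not given: they have to be found in the camera images.
- tongs: Steel spring tongs with red plastic grips, 0.1 kg, 240 mm long, lying on their side, opening horizontally. Origin: on the midline, halfway along the red grips, at the underside. x along the midline to the jaws, y across, z up. Pivot pin at x = -80 mm; red grips x -30 to +30 mm, 20 mm high, squeezed across y; arms ahead of them 12 mm high. Balance point x = -14 mm, with the nut +22 mm.
- jaws (a point): Midway between the two flat jaws: on the midline, 135 mm ahead of the tongs' origin, 10 mm above their underside. The jaws reach from 121 to 149 mm ahead of the origin and are 14 mm high (3 to 17 mm above the underside). Sprung open they stand 60 mm apart (68 mm over their outsides); their faces are parallel at a gap of 24 mm.
- tongs_left (a joint): Closing angle of one arm about the pivot (both mirror): 0 sprung open, 0.085 on the nut, 0.135 shut. Over their outsides the grips are 46 mm wide at 0; each mm squeezed off takes 2.7 mm off the jaw gap: 39 mm wide (grip faces parallel), gap 42 mm; 32 mm, gap 24 mm. Spring force on each grip: 5 N at first touch, 9 N at 39 mm, 13 N at 32 mm; held at 39 mm they can be carried, jaws open.
- nut: Dark brown M16 hex nut, 33 g, 24 mm across flats, 27.7 mm across corners, 13 mm high, lying flat on the anvil of the press. Origin: centre of its underside; z up along the bore; the flats face its x and every 60 degrees from it.
- press: Green bench arbor press, fixed. Origin at table height under the ram axis; x points from the open front back to the column (the throat opens to -x), z up. Base 96 mm wide, x -67 to +87 mm, up to 29 mm high; column from x = 44 mm back; head over the throat, 158 to 275 mm high, front at x = -46 mm; hand lever on its +y side, up to 286 mm high.
- anvil (a point): Centre of the flat round anvil top (38 mm across), on the ram axis, 41 mm above the table. The nut lies on it, at most 9 mm off centre.
- guard (a point): Middle of the front bar of the yellow finger guard, a hoop of 6 mm bar round the punch: 50 mm in front of the ram axis, 96 mm above the table (bar from 93 to 99 mm); its sides run 40 mm either side of the axis. The raised punch (24 mm across) ends 90 mm above the table. So the feed gap over the anvil is 49 mm high and 74 mm wide, and open to the front.
- nut_a: Bystander: bright M16 hex nut on the table near the press, 24 mm across flats, 13 mm high. Origin: centre of its underside.
- nut_b: Bystander: second bright M16 hex nut on the table, same size. Origin: centre of its underside.
- wood_block: Bystander: orange-brown beech block, 48 x 105 x 32 mm. Origin: centre of its underside.

How it is judged:
On the way, in this order (a step that is already met when the one before it is completed fails the run):
1. the tongs are picked up by their handles (height (world z) of tongs above 0.03 m and contact force between tongs and the fingers above 0.5 N), for 0.2 s.
2. the jaws are closed on the nut inside the press (distance between jaws and nut below 0.02 m and value of joint tongs_left above 0.06 rad and contact force between tongs and nut above 1 N and horizontal distance between nut and anvil below 0.03 m), for 0.2 s.
3. the nut is drawn out in front of the press, gripped in the jaws (x of nut in the frame of press below -0.055 m and z of nut in the frame of press below 0.2 m and contact force between tongs and nut above 1 N), for 0.05 s.
At the end, for the whole second after the job is handed in: The gripper holds the tongs squeezed on the nut: nut between the jaws (within 25 mm of their middle, pressed with over 1 N), not touched by the gripper; tongs off the press; nut over 0.15 m above the table, over 0.12 m from the ram axis, slower than 0.03 m/s (height (world z) of nut above 0.15 m and horizontal distance between nut and anvil above 0.12 m and distance between jaws and nut below 0.025 m and value of joint tongs_left above 0.06 rad and contact force between tongs and nut above 1 N and contact force between tongs and the fingers above 1 N and contact force between tongs and press below 0.2 N and contact force between nut and the arm below 0.1 N and contact force between nut and the fingers below 0.1 N and linear speed of nut below 0.03 m/s); the arm keeps its last pose, push and grip.
It fails at once if the gripper or arm touches the nut (contact force between nut and the fingers above 0.3 N or contact force between nut and the arm above 0.3 N).
It fails at once if the gripper or arm touches the press (contact force between press and the fingers above 0.5 N or contact force between press and the arm above 0.5 N).
It fails at once if the gripper reaches in under the guard (grip point less than 50 mm from the ram axis, below the head) (horizontal distance between the grasp point and anvil below 0.05 m and height (world z) of the grasp point below 0.17 m).
It fails at once if a bystander part is moved by more than 30 mm (distance of any of nut_a, nut_b, wood_block from where it was at the start of the episode above 0.03 m).
It also fails if it takes over 51 s, if anything falls off the work surface, if the arm or the gripper's body presses on something with over 40 N, if the wrist force passes 120 N, or if a joint passes its speed limit or range.

## Working session

There is one attempt and no reset: what is moved stays moved. The work goes in short steps, Python scripts to look and compute and a shell command to move; the robot and the scene stay as the last step left them, time stands still between calls to the robot, and variables do not carry over. Pictures are saved under pics/ and viewed, at most 10 in all, crops included, and the job is handed in when it is done.

```bash
ls; mkdir -p pics
cat > h.py <<'E'
from cell import *
import numpy as np, cv2
from scipy.spatial.transform import Rotation as R
def cloud(name):
    s=sense(); img,d=grab_frame(name); c=get_calibration(name); K=np.array(c["camera_matrix"])
    v,u=np.mgrid[0:d.shape[0],0:d.shape[1]]
    p=np.stack([(u-K[0,2])/K[0,0]*d,-(v-K[1,2])/K[1,1]*d,-d],-1)
    if name=="wrist":
        T=np.array(c["tool_from_camera"]); p=p@T[:3,:3].T+T[:3,3]
        p=R.from_quat(s["eef_rot"]).apply(p.reshape(-1,3)).reshape(p.shape)+s["eef_pos"]
    else:
        p=R.from_quat(c["orientation"]).apply(p.reshape(-1,3)).reshape(p.shape)+np.array(c["position"])
    p[d==0]=np.nan
    return img,p
E
python3 - <<'E'
from h import *
ims=[]
for n in ["scene","side","wrist"]:
    img,p=cloud(n); c=get_calibration(n); print(n,c)
    np.savez(f"{n}0.npz",img=img,p=p); ims.append(img)
    cv2.imwrite(f"pics/{n}0.png",img[:,:,::-1])
print(sense())
E
```

```text
pics
scene {'camera_matrix': array([[446.85940076,   0.        , 254.98127769],
       [  0.        , 446.85940076, 195.03695703],
       [  0.        ,   0.        ,   1.        ]]), 'position': array([-0.51279666,  0.47743942,  0.5586232 ]), 'orientation': array([-0.28987743,  0.47683898,  0.71860867, -0.41496656])}
side {'camera_matrix': array([[492.89070754,   0.        , 255.77269316],
       [  0.        , 492.89070754, 189.75330009],
       [  0.        ,   0.        ,   1.        ]]), 'position': array([ 0.50869028, -1.18033795,  0.88320031]), 'orientation': array([0.46918452, 0.01313727, 0.0156536 , 0.88286367])}
wrist {'camera_matrix': array([[337.84569825,   0.        , 261.89411635],
       [  0.        , 337.84569825, 186.98868131],
       [  0.        ,   0.        ,   1.        ]]), 'tool_from_camera': array([[ 2.98257016e-04,  9.66066604e-01,  2.58292910e-01,
         6.42855771e-02],
       [ 9.99999903e-01, -3.71992847e-04,  2.36603006e-04,
         1.12723211e-03],
       [ 3.24657378e-04,  2.58292814e-01, -9.66066621e-01,
         3.13121448e-02],
       [ 0.00000000e+00,  0.00000000e+00,  0.00000000e+00,
         1.00000000e+00]])}
{'time': 0.15, 'joint_positions': array([ 1.17530031,  0.59998423, -0.00254868,  1.59994131,  0.00179499,
        0.94292532, -0.07979604]), 'qvel': array([ 1.23829098e-03, -3.18730418e-03,  1.07253892e-03, -1.52189569e-03,
       -7.46870904e-04, -9.90258705e-05, -1.00640769e-03]), 'effort': array([ 2.29299621e-03, -7.76997828e+01,  1.56693108e+00, -2.58238846e+01,
        1.26101228e-02,  6.86067113e-03,  1.85035373e-05]), 'eef_pos': array([ 0.22720152, -0.68832619,  0.40398587]), 'eef_rot': array([ 9.87317759e-01,  1.58755308e-01, -1.54757540e-04, -6.08634351e-04]), 'ft_force': array([0.7748967 , 1.15868946, 0.27591634]), 'torque': array([-0.01631015,  0.00925847, -0.00076768]), 'grip_force': 0.0, 'grip_width': 0.08586290871611736}
```

View pics/scene0.png

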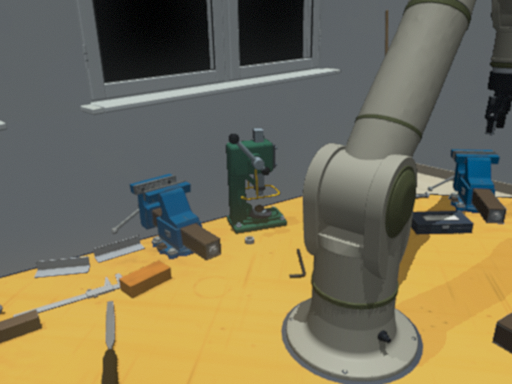

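View pics/side0.png

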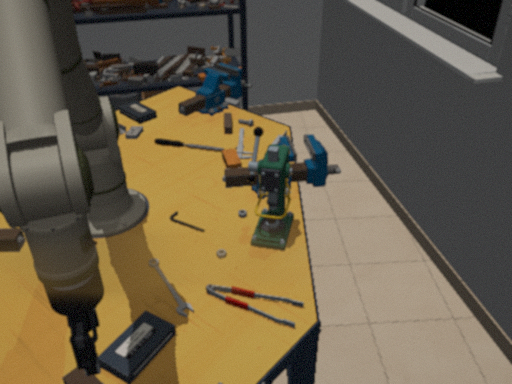

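The side view shows the tongs with their pivot at about (210,290) and jaws toward (300,310). The press is at about (272,225), the bystander nuts at (242,213) and (221,253), and the block at (232,157).

Run:
```python
from h import *
S={n:np.load(f"{n}0.npz") for n in ["scene","side"]}
a=S["side"]["img"][110:340,190:340]; b=S["scene"]["img"][110:250,190:320]
A=cv2.resize(a,(391,600),interpolation=cv2.INTER_CUBIC);B=cv2.resize(b,(400,431),interpolation=cv2.INTER_CUBIC)
o=np.zeros((600,800,3),np.uint8);o[:,:391]=A;o[:431,395:795]=B
cv2.imwrite("pics/crop1.png",o[:,:,::-1])
for n in S:
    img=S[n]["img"];p=S[n]["p"];h=cv2.cvtColor(img,cv2.COLOR_RGB2HSV);H,s,v=[h[...,i].astype(int) for i in range(3)]
    for nm,m in dict(red=((H<6)|(H>174))&(s>150)&(v>70),green=(H>60)&(H<90)&(s>80),yellow=(H>22)&(H<32)&(s>150)&(p[...,2]>.08)).items():
        m=m&np.isfinite(p[...,0])
        k,l,st,c=cv2.connectedComponentsWithStats(m.astype(np.uint8))
        for i in range(1,k):
            if st[i,4]>15:
                q=p[l==i]; print(n,nm,st[i],np.percentile(q,[2,50,98],axis=0).round(3).tolist())
    # low objects' heights on the table
p=S["side"]["p"]; img=S["side"]["img"]
print("table z",np.nanmedian(p[240:290,130:200,2]))
for (u,v) in [(242,213),(221,253),(210,290),(300,305),(292,325),(232,157)]:
    print(u,v,p[v,u].round(3),img[v,u])
```

```text
scene green [241 139  32  31 454] [[0.465, -0.114, 0.177], [0.474, -0.089, 0.227], [0.52, -0.049, 0.241]]
scene green [227 143  27  43 669] [[0.457, -0.058, 0.139], [0.487, -0.019, 0.195], [0.517, -0.001, 0.248]]
scene green [238 188   7  10  30] [[0.489, -0.038, 0.099], [0.492, -0.026, 0.111], [0.495, -0.02, 0.121]]
scene green [272 209   9   8  34] [[0.461, -0.146, 0.025], [0.482, -0.131, 0.027], [0.503, -0.12, 0.029]]
scene green [268 220  13   4  27] [[0.449, -0.128, 0.014], [0.457, -0.112, 0.016], [0.465, -0.094, 0.018]]
scene green [241 224  15   5  39] [[0.463, -0.053, 0.014], [0.47, -0.034, 0.016], [0.481, -0.016, 0.018]]
scene yellow [255 170   2  15  17] [[0.462, -0.068, 0.137], [0.469, -0.063, 0.157], [0.475, -0.06, 0.173]]
scene yellow [268 188  12   9  22] [[0.455, -0.139, 0.094], [0.462, -0.126, 0.096], [0.492, -0.096, 0.099]]
scene yellow [241 196  11   4  18] [[0.468, -0.047, 0.093], [0.48, -0.034, 0.096], [0.492, -0.027, 0.099]]
side red [234 288  20   9  59] [[0.415, -0.345, 0.009], [0.439, -0.337, 0.017], [0.461, -0.331, 0.023]]
side red [225 297  22  11  78] [[0.397, -0.382, 0.01], [0.421, -0.372, 0.019], [0.447, -0.36, 0.024]]
side green [258 145  32  70 624] [[0.468, -0.13, 0.055], [0.524, -0.092, 0.237], [0.543, -0.027, 0.246]]
side green [284 216   8   9  39] [[0.537, -0.075, 0.016], [0.549, -0.055, 0.021], [0.558, -0.037, 0.033]]
side yellow [260 209  26  10  61] [[0.472, -0.15, 0.096], [0.509, -0.143, 0.1], [0.538, -0.113, 0.105]]
table z 0.0021181216008259174
242 213 [ 0.414 -0.017  0.014] [107 106 106]
221 253 [ 0.37  -0.198  0.016] [130 115  98]
210 290 [ 0.357 -0.336  0.019] [91 88 86]
300 305 [ 0.573 -0.368  0.01 ] [48 47 44]
292 325 [ 0.553 -0.427  0.008] [46 48 52]
232 157 [0.362 0.275 0.034] [177 113  53]
```

View pics/crop1.png

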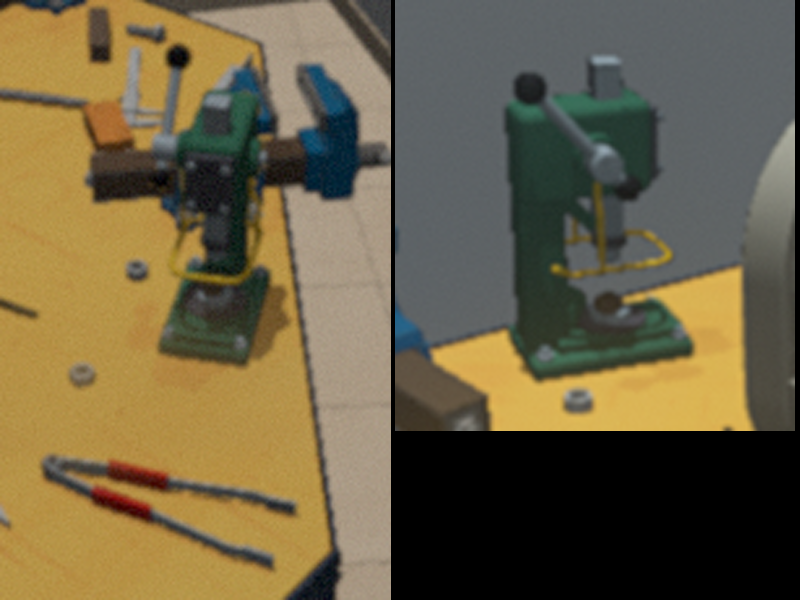

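The crop shows the press's open front facing the side camera (world -y), with the dark nut under the guard at about (212,298). The tongs lie in front of it with their jaws toward +x. I'll move in for a wrist view through the gap between guard and head.

```bash
python3 -m pendant '{"series":[{"hand":1,"offset":[220,424,-14],"roll":-0.92},{"hand":1,"offset":[220,424,-14],"roll":-0.92},{"hand":1,"offset":[220,424,-14],"roll":-0.92},{"hand":1,"offset":[220,424,-14],"roll":-0.92},{"hand":1,"offset":[220,424,-14],"roll":-0.92},{"hand":1,"offset":[220,424,-14],"roll":-0.92},{"hand":1,"offset":[220,424,-14],"roll":-0.92},{"hand":1,"offset":[220,424,-14],"roll":-0.92},{"hand":1,"offset":[220,424,-14],"roll":-0.92},{"hand":1,"offset":[220,424,-14],"roll":-0.92}]}'
python3 -m pendant '{"series":[{"hand":1,"offset":[18,34,0],"roll":0},{"hand":1,"offset":[37,71,-1],"roll":0},{"hand":1,"offset":[37,71,-1],"roll":0},{"hand":1,"offset":[37,71,-1],"roll":0},{"hand":1,"offset":[37,71,-1],"roll":0}]}'
python3 - <<'E'
from h import *
s=sense();print(s["eef_pos"],R.from_quat(s["eef_rot"]).as_matrix()[:,0],s["joint_positions"])
img,p=cloud("wrist"); np.savez("w1.npz",img=img,p=p); cv2.imwrite("pics/w1.png",cv2.resize(img,(800,600))[:,:,::-1])
E
```

```text
time: 0.98
eef_pos: [0.4197, -0.3167, 0.3924]
eef_rot: [0.955, -0.296, -0.0, 0.0]
ft_force: [0.9, -0.9, -0.2]
grip_width: 0.0852
grip_force: 0.0
time: 1.4
eef_pos: [0.456, -0.2479, 0.3914]
eef_rot: [0.955, -0.296, -0.0, 0.0]
ft_force: [-0.6, 0.7, -0.2]
grip_width: 0.0853
grip_force: 0.0
[ 0.45596101 -0.24788674  0.39143532] [ 8.25074177e-01 -5.65024408e-01 -1.41357944e-04] [ 0.21362674  0.37815745  0.23591008  2.09221173 -0.13607988  0.68552387
 -1.63222253]
```

View pics/w1.png

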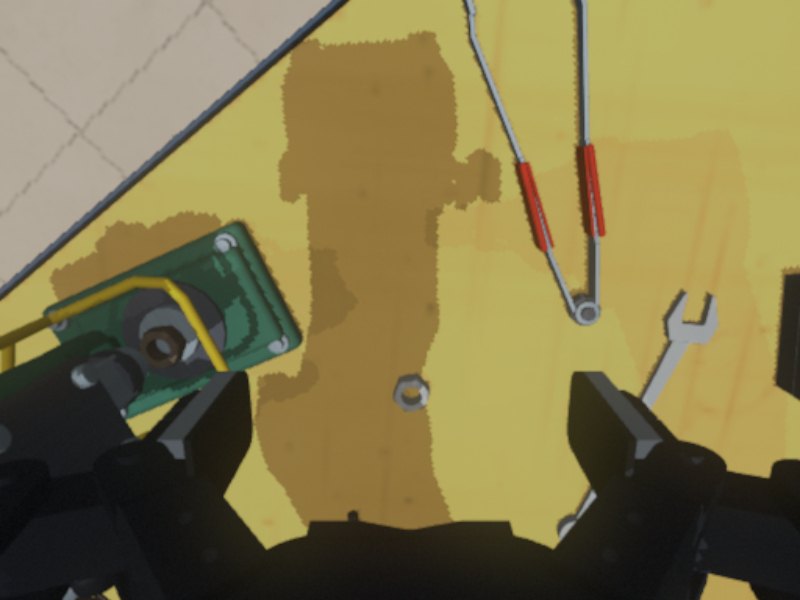

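The wrist view shows the nut clearly at (163,346) on the anvil, the base's front edge from (240,222) to (300,345), the tongs' pivot at (586,313), the grips at (535,205) and (592,190), and bystander nut_b at (411,392).

```bash
cat > rect.py <<'E'
from h import *
def rect(img,s,z,x0,y1,w,hh,mpp):
    c=get_calibration("wrist");K=np.array(c["camera_matrix"]);T=np.array(c["tool_from_camera"])
    xs=x0+np.arange(int(w/mpp))*mpp; ys=y1-np.arange(int(hh/mpp))*mpp
    X,Y=np.meshgrid(xs,ys); P=np.stack([X,Y,np.full_like(X,z)],-1).reshape(-1,3)
    q=R.from_quat(s["eef_rot"]).inv().apply(P-s["eef_pos"]); q=(q-T[:3,3])@T[:3,:3]
    u=K[0,0]*q[:,0]/-q[:,2]+K[0,2]; v=K[1,1]*-q[:,1]/-q[:,2]+K[1,2]
    return cv2.remap(img,u.reshape(X.shape).astype(np.float32),v.reshape(X.shape).astype(np.float32),cv2.INTER_CUBIC)
E
python3 - <<'E'
from rect import *
d=np.load("w1.npz");img,p=d["img"],d["p"];s=sense()
h=cv2.cvtColor(img,cv2.COLOR_RGB2HSV);H,S,V=[h[...,i].astype(int) for i in range(3)]
z=p[...,2]
print("table",np.nanmedian(z[260:310,220:270]))
red=((H<8)|(H>172))&(S>140)&(V>60)
k,l,st,c=cv2.connectedComponentsWithStats(red.astype(np.uint8)); G=[]
for i in range(1,k):
    if st[i,4]>100:
        q=p[l==i];q=q[(q[:,2]>.016)&(q[:,2]<.026)];r=cv2.minAreaRect((q[:,:2]*1000).astype(np.float32));
        u,sv,vt=np.linalg.svd(q[:,:2]-q[:,:2].mean(0),full_matrices=False)
        G.append(np.array(r[0])); print("red",len(q),r,np.degrees(np.arctan2(vt[0,1],vt[0,0])),q[:,2].mean())
print("origin",np.mean(G,0), "pivot",p[int(313*.64),int(586*.64)])
# nut top
m=(z>.050)&(z<.060); m[:, 150:]=False; m[:180]=False
q=p[m]; print("nut-level",len(q), np.median(q,axis=0)); 
k,l,st,c=cv2.connectedComponentsWithStats(m.astype(np.uint8))
for i in range(1,k):
    if st[i,4]>30: q=p[l==i]; print(st[i],cv2.minEnclosingCircle((q[:,:2]*1000).astype(np.float32)))
# base top
m=(H>55)&(H<95)&(S>80)&(z>.02)&(z<.034); m[:,200:]=False
q=(p[m][:,:2]*1000).astype(np.float32); r=cv2.minAreaRect(q); print("base",r,cv2.boxPoints(r).round(1).tolist())
a=rect(img,s,.054,.46,-.04,.1,.1,.00025); a=cv2.resize(a,(400,400))
b=rect(img,s,.029,.42,0,.2,.2,.0005)
cv2.imwrite("pics/rect.png",np.hstack([a,b])[:,:,::-1])
E
```

```text
table -0.0009766729940027807
red 348 ((423.09002685546875, -368.5909729003906), (8.206145286560059, 58.02742385864258), 67.70182800292969) 158.02687225514626 0.01877022980025753
red 333 ((434.7976379394531, -333.6971130371094), (8.16598892211914, 57.98508071899414), 73.5431900024414) 163.51687603591563 0.01882575354604911
origin [ 428.9438324  -351.14404297] pivot [ 0.35669867 -0.32456549  0.02364103]
nut-level 525 [ 0.50503045 -0.08673372  0.05328023]
[ 88 210  28  25 380] ((499.79730224609375, -91.21321105957031), 13.58669662475586)
[ 60 217  14   6  47] ((519.9302978515625, -65.67094421386719), 7.406259059906006)
[ 39 218  18  10  91] ((528.1083984375, -49.30841827392578), 7.661116600036621)
base ((502.9431457519531, -87.52298736572266), (135.41075134277344, 67.69638061523438), 79.33157348632812) [[457.1000061035156, -147.8000030517578], [523.7000122070312, -160.3000030517578], [548.7000122070312, -27.299999237060547], [482.20001220703125, -14.699999809265137]]
```

View pics/rect.png

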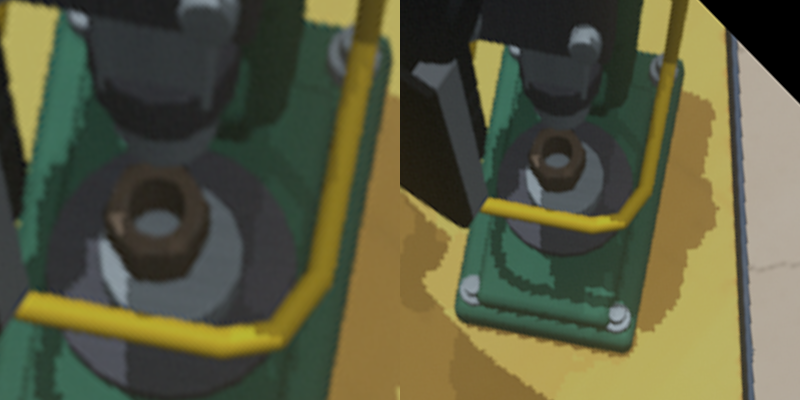

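```bash
python3 - <<'E'
from rect import *
from scipy.optimize import differential_evolution
d=np.load("w1.npz");img,p=d["img"],d["p"];z=p[...,2]
m=(z>.050)&(z<.060); m[:,150:]=False; m[:180]=False
k,l,st,c=cv2.connectedComponentsWithStats(m.astype(np.uint8)); i=1+np.argmax(st[1:,4])
q=p[l==i][:,:2]*1000
n=p[(z<.045)&(z>.005)&np.isfinite(z)][:,:2]*1000
for tol in (2,3):
    def f(x):
        a=x[2]+np.arange(6)*np.pi/3; N=np.stack([np.cos(a),np.sin(a)]); dd=((q-x[:2])@N).max(1)-12
        return np.clip(dd,0,tol).mean()+0.02*np.abs(dd).mean()
    for off in range(0,60,10):
        r=min(((f((cx,cy,np.radians(off))),cx,cy) for cx in np.arange(496,504,.5) for cy in np.arange(-97,-86,.5)));print(off,np.round(r,3),end=' ')
    r=differential_evolution(f,[(490,510),(-102,-82),(0,np.pi/3)],seed=0);print("\n",r.x[:2],np.degrees(r.x[2]),r.fun)
s=sense(); a=rect(img,s,.054,.475,-.065,.05,.05,.0000834)
cv2.imwrite("pics/nut.png",a[:,:,::-1]); print(a.shape)
E
python3 -m pendant '{"series":[{"hand":1,"offset":[-12,-33,-13],"roll":0.1},{"hand":1,"offset":[-24,-66,-25],"roll":0.2},{"hand":1,"offset":[-36,-100,-35],"roll":0.265},{"hand":1,"offset":[-36,-100,-75],"roll":0.265},{"hand":1,"offset":[-36,-100,-115],"roll":0.265},{"hand":1,"offset":[-36,-100,-150],"roll":0.265},{"hand":1,"offset":[-36,-100,-150],"roll":0.265},{"hand":1,"offset":[-36,-100,-150],"roll":0.265}]}'
python3 - <<'E'
from h import *
s=sense();print(s["eef_pos"],R.from_quat(s["eef_rot"]).as_matrix()[:,0],s["ft_force"])
img,p=cloud("wrist"); cv2.imwrite("pics/w2.png",img[:,:,::-1]); np.savez("w2.npz",img=img,p=p)
E
```

```text
0 [ 1.040e-01  4.995e+02 -9.150e+01] 10 [ 9.500e-02  4.995e+02 -9.150e+01] 20 [ 7.10e-02  5.00e+02 -9.15e+01] 30 [ 5.3e-02  5.0e+02 -9.1e+01] 40 [ 6.700e-02  4.995e+02 -9.150e+01] 50 [ 8.900e-02  4.995e+02 -9.150e+01] 
 [499.93405014 -91.11987208] 28.881135773528367 0.052370826802253675
0 [ 1.040e-01  4.995e+02 -9.150e+01] 10 [ 9.500e-02  4.995e+02 -9.150e+01] 20 [ 7.10e-02  5.00e+02 -9.15e+01] 30 [ 5.3e-02  5.0e+02 -9.1e+01] 40 [ 6.700e-02  4.995e+02 -9.150e+01] 50 [ 8.900e-02  4.995e+02 -9.150e+01] 
 [499.92651751 -91.13277985] 28.997821562899645 0.05238130974839363
(599, 599, 3)
time: 2.12
eef_pos: [0.4186, -0.349, 0.2404]
eef_rot: [0.986, -0.169, -0.002, -0.001]
ft_force: [0.2, -0.1, -0.4]
grip_width: 0.0855
grip_force: 0.0
[ 0.4186349  -0.34898037  0.24044265] [ 0.94305342 -0.33261583 -0.00411837] [ 0.20844051 -0.06442782 -0.35974636]
```

View pics/nut.png

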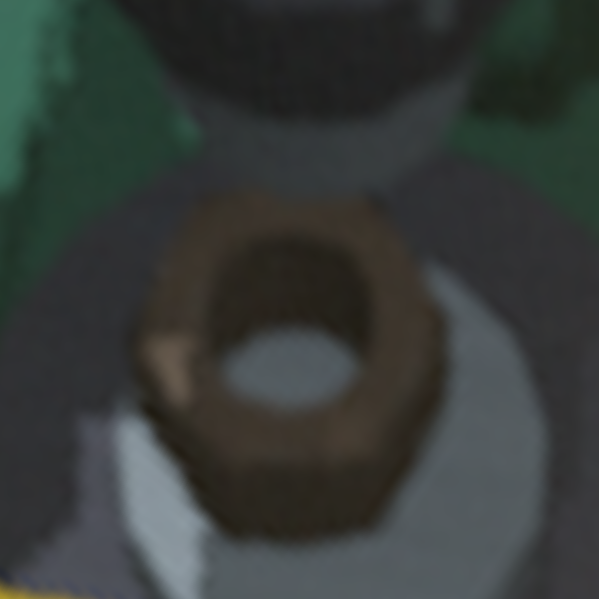

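View pics/w2.png

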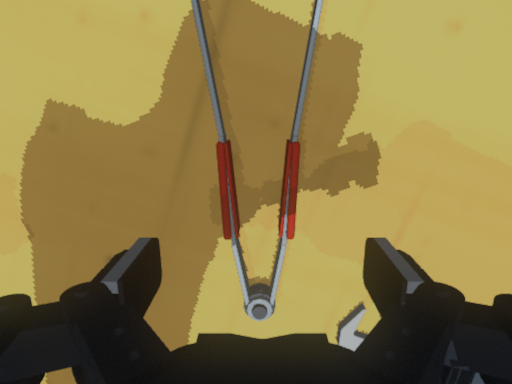

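The nut crop shows flats at top and bottom, with normals at about 29, 89 and 149°, so I'll feed the tongs at a world yaw of about 59°. The wrist view shows the grips centred between the fingers at (224,190) and (291,190). Next I'll refine the pick point.

Run:
```python
from h import *
d=np.load("w2.npz");img,p=d["img"],d["p"];s=sense()
h=cv2.cvtColor(img,cv2.COLOR_RGB2HSV);H,S,V=[h[...,i].astype(int) for i in range(3)]
red=((H<8)|(H>172))&(S>140)&(V>60)
k,l,st,c=cv2.connectedComponentsWithStats(red.astype(np.uint8)); G=[];A=[]
for i in range(1,k):
    if st[i,4]>100:
        q=p[l==i];q=q[(q[:,2]>.017)&(q[:,2]<.027)];r=cv2.minAreaRect((q[:,:2]*1000).astype(np.float32));G.append(r[0])
        u,sv,vt=np.linalg.svd(q[:,:2]-q[:,:2].mean(0),full_matrices=False);vt*=np.sign(vt[0,0]);A.append(np.degrees(np.arctan2(vt[0,1],vt[0,0])));print(r,A[-1],q[:,2].mean())
G=np.array(G);o=G.mean(0);a=np.radians(np.mean(A)); t=o-10*np.array([np.cos(a),np.sin(a)])
dd=G[1]-G[0]; print("origin",o,"yaw",np.degrees(a),"perp yaw",np.degrees(np.arctan2(dd[1],dd[0])),"target",t,"delta",t-s["eef_pos"][:2]*1000,"z",s["eef_pos"][2])
```

```text
((434.8572692871094, -334.18218994140625), (7.89622688293457, 58.67690658569336), 74.12027740478516) -16.394493294607607 0.01889787363202948
((422.7342529296875, -368.9164123535156), (8.398407936096191, 58.478370666503906), 67.66963195800781) -21.81832046573347 0.018868306661846846
origin [ 428.79576111 -351.54930115] yaw -19.10640688017054 perp yaw -109.24012356011293 target [ 419.34663794 -348.27606553] delta [-0.01976627  0.72772288] z 0.24207028678313652
```

```bash
python3 -m pendant '{"series":[{"hand":1,"offset":[0,1,-25],"roll":0},{"hand":1,"offset":[0,1,-48],"roll":0},{"hand":1,"offset":[0,1,-60],"roll":0},{"hand":1,"offset":[0,1,-67],"roll":0},{"hand":1,"offset":[0,1,-67],"roll":0},{"hand":0.7,"offset":[0,1,-67],"roll":0},{"hand":0.6,"offset":[0,1,-67],"roll":0},{"hand":0.5,"offset":[0,1,-67],"roll":0},{"hand":0.46,"offset":[0,1,-67],"roll":0},{"hand":0.46,"offset":[0,1,-67],"roll":0}]}' 40
python3 -m pendant '{"series":[{"hand":0.46,"offset":[0,0,0],"roll":0},{"hand":0.46,"offset":[0,0,0],"roll":0},{"hand":0.46,"offset":[0,0,0],"roll":0}]}'
```

```text
time: 3.0
eef_pos: [0.4204, -0.3471, 0.1757]
eef_rot: [0.986, -0.167, 0.001, 0.001]
ft_force: [-0.2, 1.1, 9.4]
grip_width: 0.0394
grip_force: 11.5
time: 3.25
eef_pos: [0.4204, -0.3471, 0.1758]
eef_rot: [0.986, -0.167, 0.001, 0.001]
ft_force: [-0.4, -0.0, 9.8]
grip_width: 0.0392
grip_force: 11.5
```

```bash
python3 -m pendant '{"series":[{"hand":0.46,"offset":[0,0,10],"roll":0},{"hand":0.46,"offset":[0,0,22],"roll":0},{"hand":0.46,"offset":[0,0,36],"roll":0},{"hand":0.46,"offset":[0,0,50],"roll":0},{"hand":0.46,"offset":[0,0,60],"roll":0},{"hand":0.46,"offset":[0,0,65],"roll":0},{"hand":0.46,"offset":[0,0,65],"roll":0},{"hand":0.46,"offset":[0,0,65],"roll":0}]}'
python3 -m pendant '{"series":[{"hand":0.46,"offset":[-8,3,0],"roll":0.11},{"hand":0.46,"offset":[-16,6,0],"roll":0.23},{"hand":0.46,"offset":[-24,9,0],"roll":0.35},{"hand":0.46,"offset":[-32,12,0],"roll":0.47},{"hand":0.46,"offset":[-40,14,0],"roll":0.59},{"hand":0.46,"offset":[-48,16,0],"roll":0.71},{"hand":0.46,"offset":[-56,17,0],"roll":0.83},{"hand":0.46,"offset":[-62,18,0],"roll":0.95},{"hand":0.46,"offset":[-65,18,0],"roll":1.06},{"hand":0.46,"offset":[-65,18,0],"roll":1.16}]}'
python3 -m pendant '{"series":[{"hand":0.46,"offset":[0,0,0],"roll":0.1},{"hand":0.46,"offset":[0,0,0],"roll":0.205},{"hand":0.46,"offset":[0,0,0],"roll":0.205},{"hand":0.46,"offset":[0,0,0],"roll":0.205},{"hand":0.46,"offset":[0,0,0],"roll":0.205}]}'
python3 - <<'E'
from h import *
s=sense();m=R.from_quat(s["eef_rot"]).as_matrix();print(s["eef_pos"],np.degrees(np.arctan2(m[1,0],m[0,0])),s["joint_positions"],s["grip_width"],s["grip_force"])
img,p=cloud("wrist"); np.savez("w3.npz",img=img,p=p)
i2,p2=cloud("side"); np.savez("s3.npz",img=i2,p=p2)
b=cv2.resize(i2[130:330,190:340],(420,560),interpolation=cv2.INTER_CUBIC)
o=np.zeros((560,800,3),np.uint8);o[:285,:380]=cv2.resize(img,(380,285));o[:,380:]=b
cv2.imwrite("pics/w3.png",o[:,:,::-1])
E
```

```text
time: 3.92
eef_pos: [0.4201, -0.3467, 0.2398]
eef_rot: [0.986, -0.167, 0.0, 0.0]
ft_force: [1.0, 0.8, -1.4]
grip_width: 0.0396
grip_force: 8.9
time: 4.75
eef_pos: [0.354, -0.3286, 0.2387]
eef_rot: [0.915, 0.403, -0.001, -0.001]
ft_force: [-0.1, 0.1, -1.1]
grip_width: 0.0395
grip_force: 8.9
time: 5.17
eef_pos: [0.3549, -0.3288, 0.2391]
eef_rot: [0.871, 0.491, -0.0, -0.0]
ft_force: [-0.2, 0.1, -1.9]
grip_width: 0.0393
grip_force: 8.9
[ 0.35493208 -0.32876201  0.23907279] 58.74718845576477 [ 0.78449699  0.60177508 -0.21988885  2.26703701  0.4160381   0.30988842
 -0.34155931] 0.03934763588318972 8.936028778553009
```

View pics/w3.png

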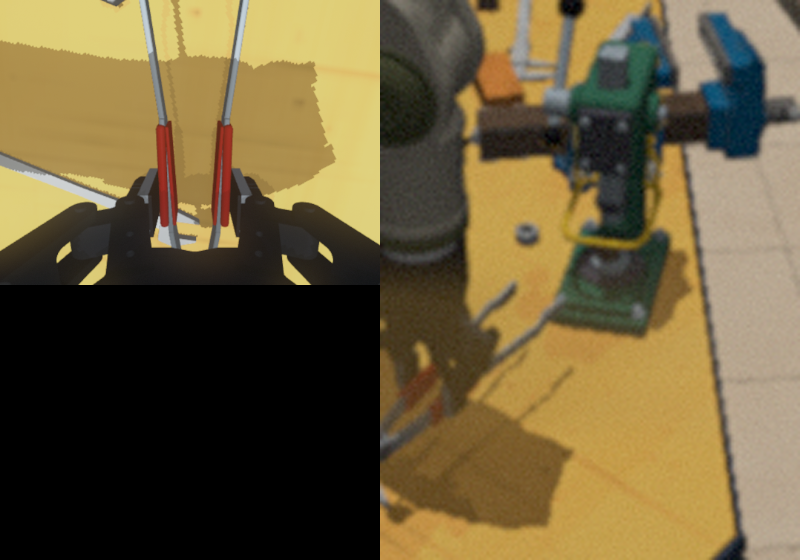

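The tongs are held and level, with jaws open toward the press (side crop: jaw ends at about (515,288) and (555,305)). Measuring their exact pose in the hand.

```bash
cat > tongs.py <<'E'
from h import *
import sys
d=np.load(sys.argv[1]);img,p=d["img"],d["p"];s=sense()
h=cv2.cvtColor(img,cv2.COLOR_RGB2HSV);H,S,V=[h[...,i].astype(int) for i in range(3)]
red=((H<8)|(H>172))&(S>140)&(V>60)
m=R.from_quat(s["eef_rot"]).as_matrix()
ax=m[:2,0];ay=np.array([-ax[1],ax[0]]);t=s["eef_pos"]
L=np.stack([(p[...,:2]-t[:2])@ax,(p[...,:2]-t[:2])@ay,p[...,2]-t[2]],-1)*1000
k,l,st,c=cv2.connectedComponentsWithStats(red.astype(np.uint8))
for i in range(1,k):
    if st[i,4]>100: q=L[l==i]; q=q[q[:,2]>-175]; print("red",np.percentile(q,[2,50,98],axis=0).round(1).tolist())
# arms
for lo in range(-20,90,10):
    q=L[(L[...,0]>lo)&(L[...,0]<lo+10)&(L[...,2]>-180)&(L[...,2]<-150)&(abs(L[...,1])<40)]
    for sg in (-1,1):
        w=q[q[:,1]*sg>0]
        if len(w)>5: print(lo,sg,np.median(w,axis=0).round(1),np.percentile(w[:,1],[5,95]).round(1),len(w))
E
python3 tongs.py w3.npz
python3 - <<'E'
from h import *
d=np.load("s3.npz");p=d["p"];s=sense();m=R.from_quat(s["eef_rot"]).as_matrix()
ax=m[:2,0];ay=np.array([-ax[1],ax[0]]);t=s["eef_pos"]
L=np.stack([(p[...,:2]-t[:2])@ax,(p[...,:2]-t[:2])@ay,p[...,2]-t[2]],-1)*1000
for lo in range(40,170,10):
  for sg in (-1,1):
    w=L[(L[...,0]>lo)&(L[...,0]<lo+10)&(L[...,2]>-185)&(L[...,2]<-140)&(L[...,1]*sg<45)&(L[...,1]*sg>0)]
    if len(w)>2: print(lo,sg,np.median(w,axis=0).round(1),w[:,2].max().round(1),len(w))
E
```

```text
red [[-19.3, 11.1, -171.5], [10.6, 15.7, -157.3], [36.4, 19.5, -155.7]]
red [[-19.2, -19.5, -166.6], [9.8, -15.8, -157.3], [36.5, -10.8, -155.7]]
-20 -1 [ -14.8  -14.5 -157.7] [-19.4 -10.4] 548
-20 1 [ -14.9   14.9 -157.6] [11.  19.7] 550
-10 -1 [  -5.   -15.2 -157.5] [-19.6 -10.9] 609
-10 1 [  -4.9   15.5 -157.4] [11.5 19.9] 599
0 -1 [   5.9  -19.5 -157.5] [-31.6 -11.5] 1066
0 1 [   5.8   19.7 -157.4] [12.1 32. ] 1035
10 -1 [  14.8  -15.2 -157.5] [-19.5 -11.9] 565
10 1 [  14.5   15.7 -157.5] [12.4 21.7] 584
20 -1 [  25.1  -15.2 -157.4] [-19.1 -12.4] 546
20 1 [  25.    15.7 -157.3] [12.9 19.5] 554
30 -1 [  34.9  -15.3 -157.8] [-18.9 -12.8] 531
30 1 [  34.9   15.9 -157.8] [13.4 19.4] 524
40 -1 [  45.   -16.6 -161. ] [-18.7 -15.4] 294
40 1 [  44.8   17.2 -160.9] [16.  19.2] 299
50 -1 [  55.1  -17.9 -161. ] [-19.9 -16.7] 310
50 1 [  54.9   18.4 -160.9] [17.3 20.5] 310
60 -1 [  65.   -19.2 -160.9] [-21.2 -18. ] 329
60 1 [  65.1   19.8 -160.9] [18.6 21.7] 331
70 -1 [  75.1  -20.4 -161.1] [-22.5 -19.2] 346
70 1 [  75.1   21.  -160.9] [19.8 23.1] 353
80 -1 [  85.1  -21.6 -161. ] [-23.7 -20.5] 372
80 1 [  85.    22.3 -160.9] [21.1 24.4] 372
50 -1 [  58.3  -20.3 -163.1] -159.0 6
60 -1 [  65.3  -20.1 -162.4] -157.3 12
70 -1 [  74.2  -21.8 -161.8] -156.1 12
80 -1 [  83.6  -23.  -161.8] -156.0 14
90 -1 [  95.4  -25.2 -160.5] -155.6 14
90 1 [  95.4   23.5 -159.2] -155.8 6
100 -1 [ 105.9  -26.5 -162.2] -156.7 12
100 1 [ 104.6   24.5 -161.4] -156.4 12
110 -1 [ 115.3  -26.8 -161.2] -156.2 11
110 1 [ 115.    25.8 -160.9] -155.2 10
120 -1 [ 125.5  -26.1 -159.4] -155.1 11
120 1 [ 123.9   25.4 -161.4] -157.3 11
130 -1 [ 137.2  -24.9 -161.4] -154.7 12
130 1 [ 132.4   23.3 -164.2] -154.6 16
140 -1 [ 145.3  -26.  -160. ] -154.6 14
140 1 [ 145.5   23.  -161.9] -156.9 14
150 -1 [ 152.8  -25.6 -163.1] -154.6 6
150 1 [ 154.8   25.3 -160.1] -157.3 6
```

```bash
python3 -m pendant '{"series":[{"hand":0.46,"offset":[0,0,-10],"roll":0},{"hand":0.46,"offset":[0,0,-20],"roll":0},{"hand":0.46,"offset":[5,8,-22],"roll":0},{"hand":0.46,"offset":[12,19,-22],"roll":0},{"hand":0.46,"offset":[20,32,-22],"roll":0},{"hand":0.46,"offset":[28,45,-22],"roll":0},{"hand":0.46,"offset":[36,58,-22],"roll":0},{"hand":0.46,"offset":[43,70,-22],"roll":0},{"hand":0.46,"offset":[50,82,-22],"roll":0},{"hand":0.46,"offset":[56,92,-22],"roll":0}]}'
python3 -m pendant '{"series":[{"hand":0.46,"offset":[4,6,0],"roll":0},{"hand":0.46,"offset":[8,13,0],"roll":0},{"hand":0.46,"offset":[12,19,0],"roll":0},{"hand":0.46,"offset":[14,23,0],"roll":0},{"hand":0.46,"offset":[14.5,23.5,0],"roll":0},{"hand":0.46,"offset":[14.5,23.5,0],"roll":0},{"hand":0.46,"offset":[14.5,23.5,0],"roll":0}]}'
python3 - <<'E'
from h import *
s=sense();m=R.from_quat(s["eef_rot"]).as_matrix();ax=m[:2,0];print(s["eef_pos"],"jaws",s["eef_pos"][:2]+.143*ax,s["grip_width"])
i2,p2=cloud("side");i1,p1=cloud("scene")
o=np.zeros((500,800,3),np.uint8);o[:,:400]=cv2.resize(i2[190:290,225:305],(400,500),interpolation=cv2.INTER_CUBIC);o[:,400:]=cv2.resize(i1[165:245,225:289],(400,500),interpolation=cv2.INTER_CUBIC)
cv2.imwrite("pics/w4.png",o[:,:,::-1])
E
```

```text
time: 6.1
eef_pos: [0.4117, -0.2357, 0.2174]
eef_rot: [0.871, 0.492, 0.0, 0.0]
ft_force: [0.7, -0.5, -0.6]
grip_width: 0.0393
grip_force: 8.9
time: 6.68
eef_pos: [0.4253, -0.2137, 0.2175]
eef_rot: [0.871, 0.492, -0.0, 0.0]
ft_force: [-0.4, -0.8, -0.9]
grip_width: 0.0395
grip_force: 8.9
[ 0.42529387 -0.21365589  0.21745384] jaws [ 0.49913417 -0.09119526] 0.039492891506876224
```

View pics/w4.png

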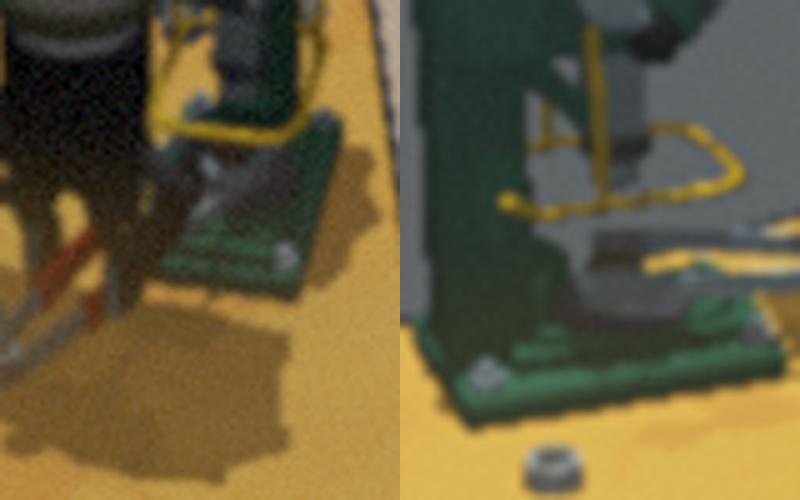

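The jaws straddle the nut: in the scene crop the brown nut shows at (605,255) between the arms, below the guard. Closing on it now.

```bash
python3 -m pendant '{"series":[{"hand":0.43,"offset":[0,0,0],"roll":0},{"hand":0.41,"offset":[0,0,0],"roll":0},{"hand":0.39,"offset":[0,0,0],"roll":0},{"hand":0.37,"offset":[0,0,0],"roll":0},{"hand":0.35,"offset":[0,0,0],"roll":0},{"hand":0.33,"offset":[0,0,0],"roll":0},{"hand":0.3,"offset":[0,0,0],"roll":0},{"hand":0.25,"offset":[0,0,0],"roll":0},{"hand":0.25,"offset":[0,0,0],"roll":0},{"hand":0.25,"offset":[0,0,0],"roll":0}]}' 50
python3 -m pendant '{"series":[{"hand":0.25,"offset":[0,0,0],"roll":0},{"hand":0.25,"offset":[0,0,0],"roll":0},{"hand":0.25,"offset":[0,0,0],"roll":0},{"hand":0.25,"offset":[0,0,0],"roll":0}]}'
```

```text
time: 7.62
eef_pos: [0.4256, -0.2133, 0.2175]
eef_rot: [0.871, 0.492, -0.0, 0.0]
ft_force: [0.8, -0.4, -1.6]
grip_width: 0.0313
grip_force: 49.7
time: 7.95
eef_pos: [0.4256, -0.2133, 0.2175]
eef_rot: [0.871, 0.492, -0.0, 0.0]
ft_force: [-0.0, -0.2, -0.9]
grip_width: 0.032
grip_force: 49.7
```

Width 32 mm at 50 N means the jaws are on the nut. Lift slightly and draw out.

```bash
python3 -m pendant '{"series":[{"hand":0.25,"offset":[0,0,2],"roll":0},{"hand":0.25,"offset":[0,0,5],"roll":0},{"hand":0.25,"offset":[-2,-4,6],"roll":0},{"hand":0.25,"offset":[-6,-10,6],"roll":0},{"hand":0.25,"offset":[-12,-20,6],"roll":0},{"hand":0.25,"offset":[-19,-31,6],"roll":0},{"hand":0.25,"offset":[-26,-43,6],"roll":0},{"hand":0.25,"offset":[-34,-56,6],"roll":0},{"hand":0.25,"offset":[-42,-69,6],"roll":0},{"hand":0.25,"offset":[-50,-82,6],"roll":0}]}'
python3 -m pendant '{"series":[{"hand":0.25,"offset":[-7,-12,0],"roll":0},{"hand":0.25,"offset":[-14,-24,0],"roll":0},{"hand":0.25,"offset":[-21,-36,0],"roll":0},{"hand":0.25,"offset":[-26,-46,0],"roll":0},{"hand":0.25,"offset":[-30,-54,3],"roll":0},{"hand":0.25,"offset":[-32,-60,10],"roll":0},{"hand":0.25,"offset":[-32,-64,22],"roll":0},{"hand":0.25,"offset":[-32,-66,36],"roll":0},{"hand":0.25,"offset":[-32,-66,52],"roll":0},{"hand":0.25,"offset":[-32,-66,68],"roll":0}]}'
python3 -m pendant '{"series":[{"hand":0.25,"offset":[0,0,16],"roll":0},{"hand":0.25,"offset":[0,0,32],"roll":0},{"hand":0.25,"offset":[0,0,48],"roll":0},{"hand":0.25,"offset":[0,0,62],"roll":0},{"hand":0.25,"offset":[0,0,72],"roll":0},{"hand":0.25,"offset":[0,0,78],"roll":0},{"hand":0.25,"offset":[0,0,80],"roll":0},{"hand":0.25,"offset":[0,0,80],"roll":0},{"hand":0.25,"offset":[0,0,80],"roll":0},{"hand":0.25,"offset":[0,0,80],"roll":0}]}'
python3 - <<'E'
from h import *
s=sense();m=R.from_quat(s["eef_rot"]).as_matrix();ax=m[:2,0];j=s["eef_pos"][:2]+.143*ax;print(s["eef_pos"],"jaws",j,"d",np.hypot(*(j-[.505,-.1])),s["grip_width"],s["grip_force"])
i2,p2=cloud("side")
L=(p2[...,:2]-j); q=p2[(np.hypot(L[...,0],L[...,1])<.03)&(p2[...,2]>.1)]; print(len(q),np.percentile(q[:,2],[5,50,95]))
cv2.imwrite("pics/w5.png",cv2.resize(i2[150:310,180:340],(560,560),interpolation=cv2.INTER_CUBIC)[:,:,::-1])
E
```

```text
time: 8.78
eef_pos: [0.3746, -0.2964, 0.2235]
eef_rot: [0.871, 0.492, -0.0, 0.0]
ft_force: [0.4, 0.4, -1.7]
grip_width: 0.0314
grip_force: 49.7
time: 9.62
eef_pos: [0.343, -0.3616, 0.2924]
eef_rot: [0.871, 0.492, -0.0, -0.0]
ft_force: [1.1, -0.3, -0.9]
grip_width: 0.0313
grip_force: 49.7
time: 10.45
eef_pos: [0.3434, -0.3612, 0.3708]
eef_rot: [0.871, 0.492, -0.0, -0.001]
ft_force: [0.3, 0.7, -1.3]
grip_width: 0.0315
grip_force: 49.8
[ 0.34342539 -0.36116809  0.3707743 ] jaws [ 0.41717153 -0.23865072] d 0.16412758032104402 0.03154439154562832 49.764842925360426
164 [0.19919257 0.20734374 0.21234598]
```

View pics/w5.png

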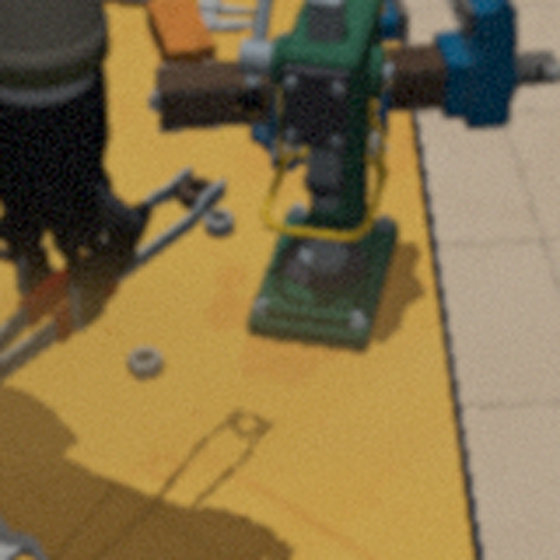

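The nut is gripped in the jaws at (195,187), well clear of the press. Both bright nuts and the block are where they were, and the anvil is empty. Nut height is about 0.2 m, so I'm handing in.

```bash
python3 -m pendant '{"series":[{"hand":0.25,"offset":[0,0,0],"roll":0},{"hand":0.25,"offset":[0,0,0],"roll":0},{"hand":0.25,"offset":[0,0,0],"roll":0},{"hand":0.25,"offset":[0,0,0],"roll":0}]}'
python3 -c "
from cell import *
print(job_done())"
```

```text
time: 10.83
eef_pos: [0.3436, -0.3613, 0.3713]
eef_rot: [0.871, 0.492, -0.0, -0.0]
ft_force: [1.7, -0.0, -1.0]
grip_width: 0.0311
grip_force: 49.8
the job is handed in; nothing more can be done
None
```

The job is handed in: the tongs hold the nut about 0.2 m above the table and about 16 cm from the ram axis, with everything at rest after 10.8 s; no verdict came back.

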